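Dip the vacuum pump's sump and show the gauge rod

TASK

Check the oil level of the small blue pump: first work its red vent knob, pulling it up to its outer click and pushing it fully home again. Then take the orange-handled gauge rod from its stand, push it down the pump's slanting guide tube until its collar stops on the mouth, and draw it right out again. Finish still holding the rod, steady and level, with its tip in the air above the petri dish, some 10 to 25 cm over the worktop, touching nothing else; leave the dish, the sample bottle, the timer and the rubber bung where they stand.

Things in the scene. Friction and masses are not known exactly. Their poses are not given: they have to be found in the camera images.
- vent_knob (a joint): Red vent knob on top of the blue pump, a vertical slide: 0 = fully home (down), 0.024 m = pulled fully up. A spring detent holds it at either end and resists up to about halfway, then snaps it on: 5 to 8 N to move it either way.
- vent_grip (a point): Middle of the red vent knob, which is round, 28 mm in diameter and 24 mm tall (12 mm above and below this point) on a thin upright stem. With the knob home this point is 27 mm above the flat steel washer on the pump's top and 133 mm above the worktop; it moves with the knob.
- gauge_rod: Loose gauge rod, 0.1 kg: steel rod, diameter 9 mm, round end, brass collar (34 mm diameter, 8 mm thick), orange handle. Origin: on the axis at the collar's underside (stop face); z runs along the rod to the handle: tip z = -105 mm, collar 0 to 8, handle 14 to 86 (middle 50). Handle: flat-sided bar, 14 mm thick along y (grip across y), 22 mm along x; black inlays on the flats. Centre of mass z about -20 mm.
- rod_tip (a point): The end of the gauge rod's tip, 105 mm from the collar's underside.
- guide_tube: Steel tube on the pump's front. Origin: centre of its open mouth, 113 mm above the worktop; z points out along its axis (35 degrees above level, towards the robot at yaw 0), y level. Bore 15 mm, flared to 24 mm (outer 30) over the first 11 mm at the mouth; open 115 mm deep. Rod seated: collar's underside on the mouth, rod and tube origins coincide, z axes agree.
- pump: Blue pump, fixed. Origin under the middle of its blue sump, on the worktop; z up, -x is the front with the tube. The sump measures 95 mm in x, 100 mm in y, its top 105 mm high; a motor sticks out to y = -124 mm. The tube's mouth is at x = -144, y = 0 and the vent knob at x = -10, y = 0 mm.
- rod_stand: Fixed aluminium stand, base 140 mm (x) by 60 mm (y), origin under its middle, with two notched posts, open at the top. The rod starts in them, sloping 35 degrees, tip forward (+x, at x = 50 mm) and down, rod's y level; the handle's middle is at x = -77, y = 0, 119 mm above the worktop. The rod lifts straight up out of the notches.
- drip_dish: Shallow clear petri dish with a cream bottom, diameter 94 mm, 18 mm high, loose on the worktop. Origin: centre of its underside.
- vial: Small glass sample bottle, diameter 58 mm, 103 mm tall, not to be disturbed. Origin: centre of its underside.
- lab_timer: White bench timer, 66 x 60 x 18 mm, not to be disturbed. Origin: centre of its underside.
- bung: Dark red rubber bung, diameter 32 mm, 26 mm tall, not to be disturbed. Origin: centre of its underside.
Mind the look-alikes: they are no part of the job. What is meant by the gauge_rod is not pink, and is the larger of those in its own colour.

How it is judged:
On the way, in this order (a step that is already met when the one before it is completed fails the run):
1. the vent knob is pulled out to its upper click (above 20 mm of its 24 mm) (value of joint vent_knob above 0.02 m), for 0.2 s.
2. the vent knob is pushed fully home (below 3 mm) (value of joint vent_knob below 0.003 m), for 0.2 s.
3. the gauge rod is in the guide tube with its collar on the mouth (within 3 mm) (z of gauge_rod in the frame of guide_tube below 0.003 m and distance between gauge_rod and guide_tube below 0.008 m and angle between the z axis of gauge_rod and the z axis of guide_tube, either way round below 0.1 rad), for 0.2 s.
4. the rod is drawn out, its tip at least 1 cm outside the mouth (z of rod_tip in the frame of guide_tube above 0.01 m), for 0.2 s.
At the end, for the whole second after the job is handed in: The gripper holds the gauge rod (finger force over 1 N) at rest, level within 10 degrees, its tip 8 to 30 cm above the worktop and within 45 mm horizontally of the petri dish's centre; the rod touches neither dish, pump nor stand, and the vent knob is home (below 3 mm) (angle between gauge_rod's own z axis and vertical between 1.4 and 1.75 rad and horizontal distance between rod_tip and drip_dish below 0.045 m and height (world z) of rod_tip between 0.08 and 0.3 m and contact force between gauge_rod and the fingers above 1 N and contact force between gauge_rod and drip_dish below 0.05 N and contact force between gauge_rod and pump below 0.05 N and contact force between gauge_rod and rod_stand below 0.05 N and linear speed of gauge_rod below 0.03 m/s and value of joint vent_knob below 0.003 m); the arm keeps its last pose, push and grip.
It fails at once if a bystander (sample bottle, timer or bung) is shifted more than 3 cm (distance of any of vial, lab_timer, bung from where it was at the start of the episode above 0.03 m).
It fails at once if the petri dish is shifted more than 3 cm (distance of drip_dish from where it was at the start of the episode above 0.03 m).
It also fails if it takes over 72 s, if anything falls off the work surface, if the arm or the gripper's body presses on something with over 40 N, if the wrist force passes 120 N, or if a joint passes its speed limit or range.

ROBOT

A 6-joint arm with a two-finger parallel gripper is mounted at the origin on a cart in front of the work surface, level with it; the furniture and walls round the work are solid. World frame = base frame: x ahead of the robot, y to its left, z up, the work surface at z = 0. Lengths are in m, angles in rad, forces in N, time in s.
With the tool pointing down it reaches from about 0.35 to 0.975 m from the base axis. Payload 4.9 kg.
Tool frame: the origin (TCP) lies between the finger pads; the fingertips stand 22 mm ahead of it and the grasp point (between the pads) lies 3 mm ahead of it (r.tips_ahead is the distance from the TCP to the fingertips, in m); z points along the fingers, y is the line along which they close (so a half turn about z gives the same grasp; the last joint's range is limited). The gripper opens to 85 mm and grips with 20 to 120 N. Pads are 22 mm wide; open, the fingers measure 114 mm over their backs; the gripper's body (76 mm by 85 mm) begins 54 mm behind the grasp point. The pads swing forward as they close: fully open they stand 13 mm farther back than shut.
Start: joints at [-1.45, 0.053, 1.613, -0, 1.476, -0.119], TCP at [0.148, -0.607, 0.23] pointing down, gripper open.
Joint ranges: [-3.01, 3.01], [-1.01, 2.22], [0.06, 2.58], [-1.02, 4.17], [0.09, 2.62], [-3.14, 3.14]. Speed limits (rad/s): [2.57, 2.57, 3.14, 3.14, 3.14, 3.14].

INTERFACE

Orientations are given as a rotation vector (axis times angle).
In Python, from rig import r, vision, job gives the robot as it stands.
- The arm moves only by the tool arm_command, never from a script. Its argument "series" is a list that holds one entry, the list of rows, each a list of 7 numbers: the turn, a rotation vector about the tool's x, y, z in rad, then the shift along the tool's x, y, z in mm, then the closure in counts, from 0 (fully open) to 255 (shut). A call has 1 to 20 rows; each row shifts and turns the commanded pose from where the row before left it, along the tool's axes as they then stand; what a row does not reach is not made up. A row lasts 1/12 s, in which the tool goes at most 41.7 mm and 7.16 degrees, less where a joint would pass 70% of its speed; a pose out of reach is approached as far as the arm can. A call with a gripper value outside its range is refused whole. The fingers move at their own pace and stop on an object; "squeeze" is the grip in N (left out, the last holds). Time passes only in rows, so rows that do not move let the fingers close. It gives the time, the measured TCP pose, the force, the opening and the grip force at its end, in the units of the state.
- r.read_state(): the state, without advancing time (a new reading comes with each control period).
- vision.camera(name): name is "side" or "top" or "wrist"; returns (picture, depth): 420x560x3 uint8, red, green, blue; 420x560 float32, m along the optical axis (not along the pixel's ray), 0 where there is no reading.
- vision.get_calibration(name): a dict with "mtx" (3x3 intrinsics, pixels), "world_from_camera" (4x4, takes a point from camera to world coordinates); the wrist camera has in their place "mount" (4x4, takes a point from camera to tool coordinates, whose origin is the TCP and whose axes are the flange's). Camera axes: x right, y up, looking along -z (the intrinsics and any distortion apply to the point x, -y, -z); pixel columns grow to the right and rows downward; lengths in m; the calibration is good to about 2 mm. A picture is of the moment at which its call begins: read the wrist's pose just before it. get_calibration takes no time and is no camera call.
- job.job_done(): hands the job in; it is judged then, once.
The state is a dict: "time_s": time; "joints": joint angles; "qd": joint speeds; "tau": joint torques, N m; "position": TCP position; "tcp_rot": TCP orientation; "ft_force": force on the tool from outside, world axes, zero at the start; "moment": the same for the moment, N m; "width": finger opening in m; "grasp_force": force on a finger pad.
Only numpy, scipy, OpenCV 4.12 (cv2) and the standard library are available. Lean on these libraries where they do the work, as an engineer would, in place of code of your own. Each camera call takes 0.05 s, during which the arm holds its last target. There are 200 camera calls.

## Working session

There is one attempt and no reset: what is moved stays moved. The work goes in short steps, Python scripts to look and compute and a tool call to move; the robot and the scene stay as the last step left them, time stands still between calls to the robot, and variables do not carry over. Pictures are saved under pics/ and viewed, at most 13 in all, crops included, and the job is handed in when it is done.

Besides the shell and the picture viewer there is one more tool, called after ">>>" as name(argument=value, ...), one argument or row to a line, values as JSON. arm_command: Moves the arm, as the interface text tells. Its arguments: {"type":"object","properties":{"series":{"type":"array","items":{"type":"array","items":{"type":"array","items":{"type":"number"}}}},"squeeze":{"type":"number"}},"required":["series"]}

```bash
mkdir -p pics; ls
cat > h.py <<'E'
import numpy as np, cv2
from scipy.spatial.transform import Rotation as R
from rig import r, vision, job
def cam(n):
    s=r.read_state(); c=vision.get_calibration(n); im,d=vision.camera(n)
    if n=='wrist':
        T=np.eye(4);T[:3,:3]=R.from_rotvec(s['tcp_rot']).as_matrix();T[:3,3]=s['position'];W=T@c['mount']
    else: W=c['world_from_camera']
    return im,d,np.array(c['mtx']),np.array(W),c
def cloud(d,K,W):
    v,u=np.mgrid[:d.shape[0],:d.shape[1]]
    P=np.stack([(u-K[0,2])/K[0,0]*d,-(v-K[1,2])/K[1,1]*d,-d],-1)
    return P@W[:3,:3].T+W[:3,3]
E
python3 - <<'E'
from h import *
for n in ['top','side']:
    im,d,K,W,c=cam(n); cv2.imwrite(f'pics/{n}.png',im[...,::-1]); np.savez(n,im=im,d=d,K=K,W=W)
    print(n,K.tolist(),W.round(3).tolist(),[k for k in c]); 
s=r.read_state();print(s)
print(vision.get_calibration('wrist'))
E
```

```text
pics
top [[454.8027497052916, 0.0, 279.3680601290689], [0.0, 454.8027497052916, 206.7363861941819], [0.0, 0.0, 1.0]] [[0.023, 0.99, -0.142, 0.364], [-1.0, 0.021, -0.016, -0.001], [-0.013, 0.142, 0.99, 1.082], [0.0, 0.0, 0.0, 1.0]] ['mtx', 'world_from_camera']
side [[519.4395299313395, 0.0, 279.1398458414052], [0.0, 519.4395299313395, 210.19915190903595], [0.0, 0.0, 1.0]] [[-0.919, 0.214, -0.33, 0.084], [-0.393, -0.521, 0.758, 0.943], [-0.01, 0.826, 0.563, 0.818], [0.0, 0.0, 0.0, 1.0]] ['mtx', 'world_from_camera']
{'time_s': 0.1, 'joints': array([-1.45000646e+00,  5.32654184e-02,  1.61416346e+00, -2.05110673e-05,
        1.47602169e+00, -1.19011990e-01]), 'qd': array([-0.00018298,  0.00010731, -0.00270278,  0.00032249, -0.00068456,
        0.00179021]), 'tau': array([ 3.57088447e-04, -3.94901562e+01, -3.71364212e+01, -1.29063028e-04,
        3.90363872e-03,  5.31376074e-06]), 'position': array([ 0.14836146, -0.60654287,  0.22849769]), 'tcp_rot': array([-3.11719264e+00, -3.75558815e-01,  3.46450622e-05]), 'ft_force': array([ 0.3350363 , -0.35839843, -0.27417758]), 'moment': array([ 0.03525892, -0.02883847,  0.06928716]), 'grasp_force': 0.0, 'width': 0.08529378999828793}
{'mtx': array([[364.94982879,   0.        , 284.16353175],
       [  0.        , 364.94982879, 205.53387013],
       [  0.        ,   0.        ,   1.        ]]), 'mount': array([[ 7.47812154e-04,  9.52467008e-01,  3.04640837e-01,
         7.87924801e-02],
       [ 9.99999718e-01, -7.31157707e-04, -1.68750687e-04,
        -7.89889767e-04],
       [ 6.20110338e-05,  3.04640877e-01, -9.52467287e-01,
        -1.43398580e-01],
       [ 0.00000000e+00,  0.00000000e+00,  0.00000000e+00,
         1.00000000e+00]])}
```

View pics/top.png

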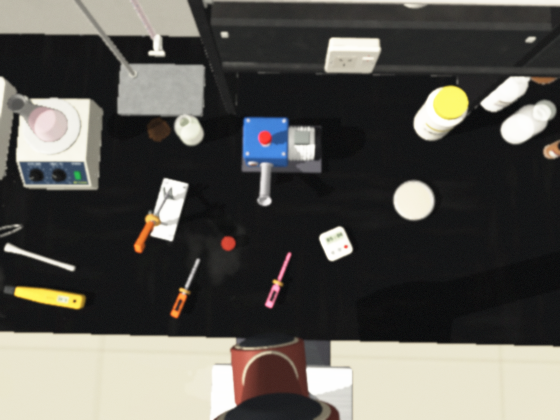

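View pics/side.png

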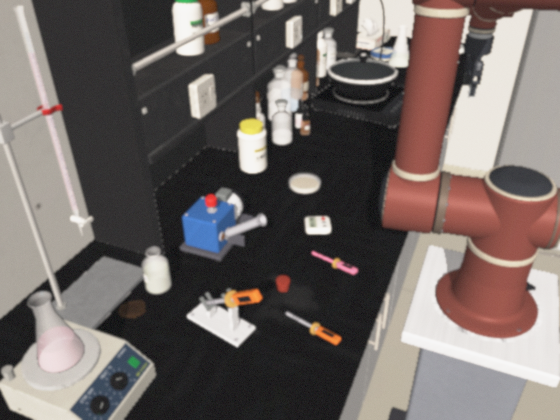

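The top view shows three candidates. The orange rod in the white stand is at (150,225), a smaller orange rod lies on the table at (185,290), and a pink one is at (278,283). The one in the stand fits: it is orange, larger, and in the notched posts. The vent knob is at (265,138), the tube mouth at (264,199), the dish at (414,200), the timer at (336,244), the bung at (228,243) and the vial at (188,130).

Run:
```python
from h import *
z=np.load('top.npz'); im,d,K,W=[z[k] for k in('im','d','K','W')]
P=cloud(d,K,W); hsv=cv2.cvtColor(im,cv2.COLOR_RGB2HSV); H,S,V=[hsv[...,i].astype(int) for i in range(3)]
def box(a,b,c,e):
    m=np.zeros(d.shape,bool); m[b:e,a:c]=1; return m&(d>0)
def rep(n,m):
    p=P[m]; print(n,m.sum(),'med',np.median(p,0).round(4),'min',np.percentile(p,3,0).round(4),'max',np.percentile(p,97,0).round(4))
red=((H<6)|(H>174))&(S>150)&(V>90)
m=box(252,125,278,150)&red; rep('knob',m); rep('knobtop',m&(P[...,2]>.135))
blue=(abs(H-110)<15)&(S>120)&box(235,110,295,170)&(abs(P[...,2]-.105)<.008); rep('sump',blue)
c=cv2.minAreaRect(P[blue][:,:2].astype(np.float32)*1000); print(c)
rep('tube',box(250,160,276,212)&(P[...,2]>.04)&(P[...,0]<.52)&(S<60)); 
m=box(250,160,276,212)&(P[...,2]>.07)&(S<60)
for x in range(162,210,4): 
    q=m.copy();q[:x]=0;q[x+4:]=0
    if q.sum(): print(x,np.median(P[q],0).round(4),q.sum())
org=(H>4)&(H<18)&(S>170)&(V>120)
m=box(125,205,165,260)&org; rep('orange',m)
p=P[m]; q=p-p.mean(0); u,s,v=np.linalg.svd(q,full_matrices=0); print(p.mean(0),v[0])
m=box(145,175,195,245)&(P[...,2]<.03)&(P[...,2]>.004)&(S<60)&(V>120); rep('standbase',m); print(cv2.minAreaRect(P[m][:,:2].astype(np.float32)*1000))
for n,b in dict(dish=(390,178,440,224),timer=(315,222,358,265),bung=(218,233,240,254),vial=(170,110,208,150)).items():
    m=box(*b)&(P[...,2]>.006); rep(n,m)
rep('table',box(200,160,235,220))
w=[]
for a,b,e,f in [(120,170,220,270),(160,250,215,325),(255,240,300,315)]:
    t=im[b:f,a:e]; w.append(cv2.resize(t,(266*1,int(266*t.shape[0]/t.shape[1]))[:2],interpolation=cv2.INTER_CUBIC)[:266])
w=[cv2.copyMakeBorder(t,0,max(0,266-t.shape[0]),0,0,cv2.BORDER_CONSTANT) for t in w]
cv2.imwrite('pics/cand.png',np.hstack(w)[...,::-1])
```

```text
knob 110 med [0.6465 0.0483 0.1434] min [0.6373 0.0377 0.1352] max [0.6589 0.059  0.1471]
knobtop 106 med [0.647  0.0483 0.1435] min [0.6375 0.0377 0.1388] max [0.6589 0.0589 0.1472]
sump 1528 med [0.6591 0.0493 0.1049] min [0.6143 0.0039 0.1   ] max [0.7039 0.0959 0.1085]
((660.2164916992188, 49.26802062988281), (95.69441986083984, 99.43694305419922), 0.42314743995666504)
tube 59 med [0.5149 0.0484 0.1048] min [0.5094 0.0351 0.1005] max [0.5189 0.061  0.1144]
162 [0.6103 0.08   0.0716] 3
166 [0.5943 0.0499 0.073 ] 2
170 [0.5874 0.0476 0.0734] 27
174 [0.5777 0.0469 0.0796] 36
178 [0.5677 0.0482 0.0878] 38
182 [0.5565 0.0477 0.0945] 36
186 [0.5466 0.0472 0.1025] 36
190 [0.5365 0.0475 0.1099] 40
194 [0.5257 0.0478 0.1178] 41
198 [0.5186 0.0488 0.1039] 51
202 [0.5116 0.0473 0.1042] 28
orange 268 med [0.4298 0.2998 0.1295] min [ 0.4021  0.289  -0.0017] max [0.4638 0.3584 0.1468]
[0.43118611 0.30631317 0.11166823] [-0.06223013 -0.34685379  0.93585248]
standbase 1102 med [0.5069 0.2763 0.0086] min [0.4418 0.2469 0.0048] max [0.5731 0.3097 0.0129]
((508.61474609375, 284.07281494140625), (63.63314437866211, 140.78099060058594), 77.85743713378906)
dish 1285 med [ 0.5401 -0.3008  0.0176] min [ 0.4992 -0.3427  0.013 ] max [ 0.5814 -0.2595  0.0215]
timer 709 med [ 0.4338 -0.1181  0.0159] min [ 0.4013 -0.1487  0.0114] max [ 0.4666 -0.0876  0.0199]
bung 144 med [0.4275 0.1333 0.0265] min [0.4138 0.1194 0.0226] max [0.4415 0.1472 0.0294]
vial 845 med [0.6912 0.2312 0.0643] min [0.667  0.2074 0.0106] max [0.7504 0.28   0.1015]
table 2095 med [5.578e-01 1.683e-01 3.000e-04] min [ 0.4888  0.1286 -0.0035] max [0.628  0.2083 0.0042]
```

View pics/cand.png

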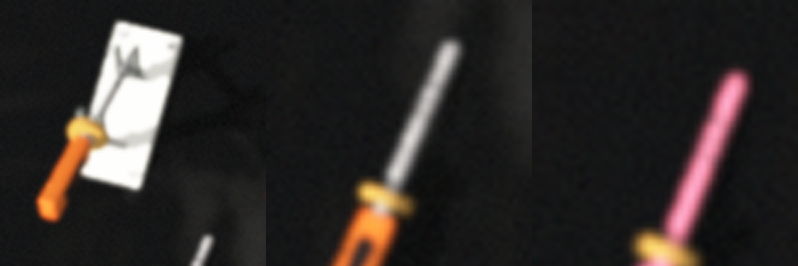

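All three candidates are enlarged in the crop. The left one, raised in the stand, is orange and about 190 mm long. The middle one on the table is orange but only about 145 mm, and the right one is pink. So the rod in the stand is the one meant, and I'll start with the knob.

>>> arm_command(
  series=[
    [[0,0,0,32,-25.8,0,100],[0,0,0,32,-25.8,0,100],[0,0,0,32,-25.8,0,100],[0,0,0,32,-25.8,0,100],[0,0,0,32,-25.8,0,100],[0,0,0,32,-25.8,0,100],[0,0,0,32,-25.8,0,100],[0,0,0,32,-25.8,0,100],[0,0,0,32,-25.8,0,100],[0,0,0,32,-25.8,0,100],[0,0,0,32,-25.8,0,100],[0,0,0,32,-25.8,0,100],[0,0,0,32,-25.8,0,100],[0,0,0,32,-25.8,0,100],[0,0,0,32,-25.8,0,100],[0,0,0,32,-25.8,0,100],[0,0,0,32,-25.8,0,100],[0,0,0,32,-25.8,0,100],[0,0,0,32,-25.8,0,100],[0,0,0,32,-25.8,0,100]],
  ],
  squeeze=50,
)

```text
time_s: 1.77
position: [0.6482, 0.0482, 0.2289]
tcp_rot: [-3.119, -0.376, 0.002]
ft_force: [-0.1, -1.4, 0.5]
width: 0.0519
grasp_force: 0.0
```

```bash
cat >> h.py <<'E'
def pose():
    s=r.read_state(); return R.from_rotvec(s['tcp_rot']), np.array(s['position']), s
def to(target, zdir=None, ydir=None):
    """tool-frame shift (mm) to target; optional turn to tool z / y directions"""
    Rc,p,s=pose(); print('t',round(s['time_s'],2),'p',p.round(4),'axes x,y,z',Rc.as_matrix().T.round(3).tolist(),'w',round(s['width'],4),'F',s['ft_force'].round(1))
    if target is not None: print('shift mm',(Rc.inv().apply(np.array(target)-p)*1000).round(1))
    if zdir is not None:
        z=np.array(zdir,float);z/=np.linalg.norm(z);y=np.array(ydir,float);y-=z*(y@z);y/=np.linalg.norm(y)
        T=R.from_matrix(np.stack([np.cross(y,z),y,z],1)); print('turn',(Rc.inv()*T).as_rotvec().round(4)); return T
E
python3 - <<'E'
from h import *
im,d,K,W,c=cam('wrist'); cv2.imwrite('pics/w1.png',im[...,::-1])
P=cloud(d,K,W); hsv=cv2.cvtColor(im,cv2.COLOR_RGB2HSV); H,S,V=[hsv[...,i].astype(int) for i in range(3)]
red=((H<6)|(H>174))&(S>150)&(V>90)&(d>0)&(np.linalg.norm(P[...,:2]-[.649,.0485],axis=-1)<.04)
p=P[red]; print(red.sum(),np.median(p,0).round(4)); t=p[p[:,2]>np.percentile(p[:,2],95)-.005]; print('top',t.mean(0).round(4),t.min(0).round(4),t.max(0).round(4))
m=(d>0)&(P[...,2]>.06)&(P[...,1]<-.01)&(P[...,1]>-.08)&(abs(P[...,0]-.65)<.05); print('motor top',m.sum() and np.percentile(P[m],98,axis=0))
to([.649,.0485,.136])
E
```

```text
1363 [0.6538 0.0498 0.1425]
top [0.6522 0.0494 0.1424] [0.6378 0.0362 0.1389] [0.6647 0.0626 0.1453]
motor top [ 0.69820271 -0.01164964  0.10988072]
t 1.82 p [0.651  0.0537 0.228 ] axes x,y,z [[0.97, 0.242, 0.002], [0.242, -0.97, -0.004], [0.001, 0.005, -1.0]] w 0.0519 F [-1.8  1.6  0.4]
shift mm [-3.4  5.  92. ]
```

View pics/w1.png

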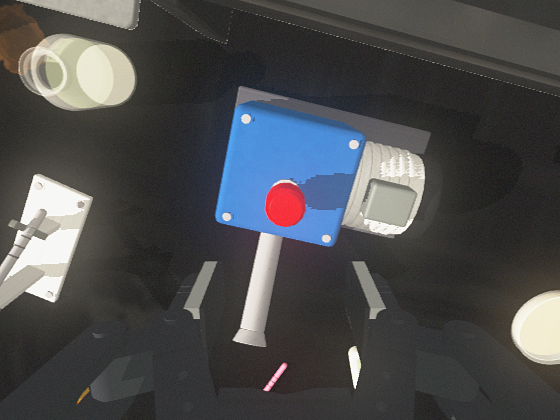

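The wrist view shows the red knob at (285,204), the tube running down to (250,340), and both fingers straddling the approach. I'll descend partway and check that the arm settles.

>>> arm_command(
  series=[
    [[0,0,0,1.5,-1,15,100],[0,0,0,1.5,-1,15,100],[0,0,0,0,0,15,100],[0,0,0,0,0,10,100],[0,0,0,0,0,0,100],[0,0,0,0,0,0,100]],
  ],
)

```text
time_s: 2.32
position: [0.6488, 0.0478, 0.173]
tcp_rot: [-3.119, -0.373, 0.004]
ft_force: [-0.2, -0.0, 0.9]
width: 0.0522
grasp_force: 0.0
```

Run:
```python
from h import *
im,d,K,W,c=cam('wrist')
P=cloud(d,K,W); hsv=cv2.cvtColor(im,cv2.COLOR_RGB2HSV); H,S,V=[hsv[...,i].astype(int) for i in range(3)]
red=((H<6)|(H>174))&(S>150)&(V>90)&(d>0)&(np.linalg.norm(P[...,:2]-[.650,.049],axis=-1)<.04)
p=P[red]; t=p[p[:,2]>np.percentile(p[:,2],95)-.004]; print('top',t.mean(0).round(4),t.min(0).round(4),t.max(0).round(4))
to([.650,.049,.136])
```

```text
top [0.6523 0.0492 0.1426] [0.6381 0.0359 0.1398] [0.665  0.0621 0.1454]
t 2.37 p [0.6496 0.0479 0.1745] axes x,y,z [[0.972, 0.236, -0.0], [0.236, -0.972, -0.0], [-0.0, -0.0, -1.0]] w 0.0519 F [-0.   0.4  0.1]
shift mm [ 0.6 -1.  38.5]
```

>>> arm_command(
  series=[
    [[0,0,0,1.5,-1,10,100],[0,0,0,0,0,14,100],[0,0,0,0,0,14,100],[0,0,0,0,0,0,100],[0,0,0,0,0,0,160],[0,0,0,0,0,0,220],[0,0,0,0,0,0,220],[0,0,0,0,0,0,220],[0,0,0,0,0,0,220],[0,0,0,0,0,0,220]],
  ],
  squeeze=50,
)

```text
time_s: 3.2
position: [0.6514, 0.0488, 0.1369]
tcp_rot: [3.117, 0.375, 0.0]
ft_force: [-0.4, -5.1, -1.3]
width: 0.0233
grasp_force: 49.1
```

>>> arm_command(
  series=[
    [[0,0,0,0,0,-3,220],[0,0,0,0,0,-3,220],[0,0,0,0,0,-3,220],[0,0,0,0,0,-4,220],[0,0,0,0,0,-4,220],[0,0,0,0,0,-4,220],[0,0,0,0,0,-4,220],[0,0,0,0,0,0,220],[0,0,0,0,0,0,220],[0,0,0,0,0,0,220]],
  ],
)

```text
time_s: 4.03
position: [0.6513, 0.0488, 0.1609]
tcp_rot: [3.117, 0.375, -0.0]
ft_force: [2.3, -5.5, -6.4]
width: 0.0232
grasp_force: 52.1
```

Run:
```python
from h import *
im,d,K,W,c=cam('wrist'); cv2.imwrite('pics/w2.png',im[150:,100:480,::-1])
P=cloud(d,K,W); hsv=cv2.cvtColor(im,cv2.COLOR_RGB2HSV); H,S,V=[hsv[...,i].astype(int) for i in range(3)]
red=((H<6)|(H>174))&(S>150)&(V>70)&(d>0)&(np.linalg.norm(P[...,:2]-[.650,.049],axis=-1)<.04)
p=P[red]; print(red.sum(),'pct z',np.percentile(p,[5,50,95],axis=0).round(4))
to(None)
```

```text
3280 pct z [[0.6426 0.0402 0.152 ]
 [0.6557 0.0503 0.1665]
 [0.6641 0.0602 0.1678]]
t 4.08 p [0.6513 0.0488 0.1609] axes x,y,z [[0.972, 0.237, -0.0], [0.237, -0.972, 0.002], [0.0, -0.002, -1.0]] w 0.0232 F [ 3.2 -6.2 -6.1]
```

View pics/w2.png

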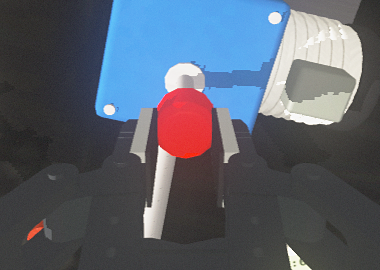

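The knob is gripped at crop (185,120), and its top has risen about 24 mm, so it's at the upper click. Next I push it home.

>>> arm_command(
  series=[
    [[0,0,0,0,0,3,220],[0,0,0,0,0,3,220],[0,0,0,0,0,3,220],[0,0,0,0,0,4,220],[0,0,0,0,0,4,220],[0,0,0,0,0,4,220],[0,0,0,0,0,4,220],[0,0,0,0,0,1,220],[0,0,0,0,0,0,220],[0,0,0,0,0,0,220],[0,0,0,0,0,0,220]],
  ],
)

```text
time_s: 5.0
position: [0.6514, 0.0488, 0.1368]
tcp_rot: [3.117, 0.375, 0.0]
ft_force: [-1.0, -6.3, 0.6]
width: 0.0231
grasp_force: 53.1
```

Run:
```python
from h import *
im,d,K,W,c=cam('wrist')
P=cloud(d,K,W); hsv=cv2.cvtColor(im,cv2.COLOR_RGB2HSV); H,S,V=[hsv[...,i].astype(int) for i in range(3)]
red=((H<6)|(H>174))&(S>150)&(V>70)&(d>0)&(np.linalg.norm(P[...,:2]-[.650,.049],axis=-1)<.04)
p=P[red]; print(red.sum(),'pct z',np.percentile(p,[5,50,95],axis=0).round(4))
to(None)
```

```text
3261 pct z [[0.6426 0.0402 0.128 ]
 [0.6558 0.0503 0.1425]
 [0.6641 0.0602 0.1437]]
t 5.05 p [0.6514 0.0488 0.1368] axes x,y,z [[0.971, 0.237, -0.0], [0.237, -0.971, 0.003], [0.0, -0.002, -1.0]] w 0.0228 F [-2.  -6.1  0.5]
```

>>> arm_command(
  series=[
    [[0,0,0,0,0,0,80],[0,0,0,0,0,0,80],[0,0,0,0,0,0,80],[0,0,0,0,0,0,80],[0,0,0,0,0,-15,80],[0,0,0,0,0,-25,80],[0,0,0,0,0,-30,80],[0,0,0,0,0,-30,80],[0,0,0,-16,-31,0,80],[0,0,0,-16,-31,0,80],[0,0,0,-16,-31,0,80],[0,0,0,-16,-31,0,80],[0,0,0,-16,-31,0,80],[0,0,0,-16,-31,0,80],[0,0,0,-16,-31,0,80],[0,0,0,-16,-31,0,80],[0,0,0,-16,-31,0,80],[0,0,0,0,0,0,80],[0,0,0,0,0,0,80]],
  ],
)

```text
time_s: 6.63
position: [0.4443, 0.2883, 0.2371]
tcp_rot: [-3.118, -0.381, -0.003]
ft_force: [-0.1, -0.4, -0.4]
width: 0.0586
grasp_force: 0.0
```

```bash
cat >> h.py <<'E'
def rot_t(yaw,tilt):  # z,y dirs for tool: forward dir at yaw (deg), tool leaning back by tilt (deg)
    a,t=np.radians([yaw,tilt]); f=np.array([np.cos(a),np.sin(a),0]); l=np.array([f[1],-f[0],0])
    return -np.sin(t)*f-np.cos(t)*np.array([0,0,1.]), l
E
python3 - <<'E'
from h import *
im,d,K,W,c=cam('wrist'); cv2.imwrite('pics/w3.png',im[...,::-1])
P=cloud(d,K,W); hsv=cv2.cvtColor(im,cv2.COLOR_RGB2HSV); H,S,V=[hsv[...,i].astype(int) for i in range(3)]
red=((H<6)|(H>174))&(S>150)&(V>70)&(d>0)&(np.linalg.norm(P[...,:2]-[.650,.049],axis=-1)<.04); print('knob z',red.sum(),np.percentile(P[red],90,axis=0) if red.any() else '')
og=(H>4)&(H<18)&(S>170)&(V>90)&(d>0)&(P[...,2]>.08)
p=P[og]; print('orange',og.sum(),np.percentile(p,[2,50,98],axis=0).round(4).tolist())
m=p.mean(0); v=np.linalg.svd(p-m,full_matrices=0)[2][0]; print(m,v)
sb=(d>0)&(P[...,2]>.004)&(P[...,2]<.02)&(S<60)&(V>110)&(np.linalg.norm(P[...,:2]-[.509,.284],axis=-1)<.09)
print('base',cv2.minAreaRect(P[sb][:,:2].astype(np.float32)*1000),sb.sum())
to([.433,.300,.25],*rot_t(-12.1,20))
E
```

```text
knob z 0 
orange 1295 [[0.4112, 0.2884, 0.1067], [0.4356, 0.2976, 0.1285], [0.4659, 0.3082, 0.1448]]
[0.43702914 0.29786786 0.12739678] [-0.80774443  0.18233486  0.56062727]
base ((508.4012756347656, 282.7673034667969), (60.1203727722168, 139.77352905273438), 77.40790557861328) 6045
t 6.68 p [0.4451 0.2874 0.2369] axes x,y,z [[0.971, 0.239, 0.002], [0.239, -0.971, -0.0], [0.002, 0.0, -1.0]] w 0.0586 F [ 0.6 -0.7  1.3]
shift mm [ -8.7 -15.1 -13.2]
turn [ 0.0786 -0.3448  0.4481]
```

View pics/w3.png

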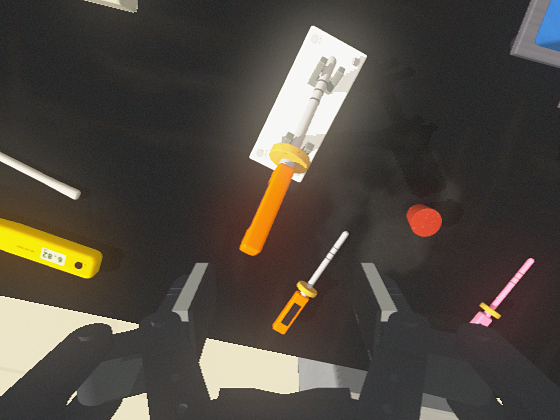

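The stand rod's handle runs from (250,248) to (290,165), with the collar at (288,158). The small decoys are at (300,305) and (490,310). I turn the tool to the rod's heading, leaning back 20°, and descend.

>>> arm_command(
  series=[
    [[0.0157,-0.069,0.0904,0,0,0,80],[0.0157,-0.069,0.0904,0,0,0,80],[0.0157,-0.069,0.0904,0,0,0,80],[0.0157,-0.069,0.0904,0,0,0,80],[0.0157,-0.069,0.0904,0,0,0,80],[0,0,0,13,-5,0,80],[0,0,0,13,-5,0,80],[0,0,0,0,0,20,80],[0,0,0,0,0,20,80],[0,0,0,0,0,20,80],[0,0,0,0,0,10,80],[0,0,0,0,0,0,80],[0,0,0,0,0,0,80],[0,0,0,0,0,0,80]],
  ],
)

```text
time_s: 7.85
position: [0.4489, 0.2964, 0.1624]
tcp_rot: [-3.04, 0.332, 0.535]
ft_force: [-0.3, 0.6, -0.6]
width: 0.0583
grasp_force: 0.0
```

Run:
```python
from h import *
im,d,K,W,c=cam('wrist')
P=cloud(d,K,W); hsv=cv2.cvtColor(im,cv2.COLOR_RGB2HSV); H,S,V=[hsv[...,i].astype(int) for i in range(3)]
og=(H>4)&(H<18)&(S>170)&(V>90)&(d>0)&(P[...,2]>.08)&(abs(P[...,1]-.3)<.04)
p=P[og]; m=p.mean(0); v=np.linalg.svd(p-m,full_matrices=0)[2][0]; print(og.sum(),m,v)
z,y=rot_t(-12.6,20); x=np.cross(y,z)
Rc,pp,_=pose(); q=Rc.inv().apply(p-pp)*1000; print('in tool mm',np.percentile(q,[2,50,98],axis=0).round(1))
to([.434,.2994,.122],z,y)
```

```text
3405 [0.44014185 0.29824845 0.12551067] [-0.79920697  0.17964438  0.57358182]
in tool mm [[-28.7  -6.8  28.9]
 [  4.4   0.2  38.1]
 [ 36.2   7.2  47.1]]
t 7.9 p [0.449  0.2966 0.1626] axes x,y,z [[0.918, -0.203, -0.341], [-0.216, -0.976, -0.0], [-0.333, 0.074, -0.94]] w 0.0585 F [0.7 0.5 0.1]
shift mm [-0.5  0.5 43.4]
turn [ 0.0008 -0.0008  0.0024]
```

>>> arm_command(
  series=[
    [[0,0,0,0,0,15,80],[0,0,0,0,0,15,80],[0,0,0,0,0,13,80],[0,0,0,0,0,0,80],[0,0,0,0,0,0,160],[0,0,0,0,0,0,230],[0,0,0,0,0,0,230],[0,0,0,0,0,0,230],[0,0,0,0,0,0,230],[0,0,0,0,0,0,230],[0,0,0,0,0,0,230]],
  ],
  squeeze=70,
)

```text
time_s: 8.82
position: [0.4336, 0.2998, 0.1214]
tcp_rot: [-3.04, 0.331, 0.537]
ft_force: [-0.4, -0.6, 4.0]
width: 0.0113
grasp_force: 69.2
```

>>> arm_command(
  series=[
    [[0,0,0,-3.4,0,-9.4,230],[0,0,0,-5.4,0,-15,230],[0,0,0,-6.8,0,-18.8,230],[0,0,0,-6.8,0,-18.8,230],[0,0,0,-6.8,0,-18.8,230],[0,0,0,-6.8,0,-18.8,230],[0,0,0,-3.4,0,-9.4,230],[0,0,0,0,0,0,230],[0,0,0,0,0,0,230],[0,0,0,0,0,0,230]],
  ],
)

```text
time_s: 9.65
position: [0.4329, 0.2994, 0.2349]
tcp_rot: [-3.041, 0.332, 0.542]
ft_force: [0.1, 0.3, -1.9]
width: 0.0114
grasp_force: 68.7
```

```bash
cat > rod.py <<'E'
from h import *
def rod(save=None):
    im,d,K,W,c=cam('wrist')
    if save: cv2.imwrite(save,im[...,::-1])
    Rc,pp,s=pose()
    P=cloud(d,K,W); q=Rc.inv().apply((P.reshape(-1,3)-pp)).reshape(P.shape)*1000
    hsv=cv2.cvtColor(im,cv2.COLOR_RGB2HSV); H,S,V=[hsv[...,i].astype(int) for i in range(3)]
    # steel shaft: near tool y=0, ahead
    m=(d>0)&(abs(q[...,1])<9)&(q[...,0]>50)&(q[...,0]<175)&(abs(q[...,2]-np.tan(np.radians(15))*q[...,0])<25)&(S<80)
    o=(d>0)&(abs(q[...,1])<12)&(H>4)&(H<18)&(S>170)&(V>90)&(q[...,0]>-60)&(q[...,0]<60)&(abs(q[...,2])<40)
    b=(d>0)&(abs(q[...,1])<25)&(H>17)&(H<30)&(S>110)&(V>90)&(q[...,0]>10)&(q[...,0]<80)&(abs(q[...,2])<50)
    for n,k in (('shaft',m),('handle',o),('collar',b)):
        t=q[k]; 
        if len(t)<20: print(n,len(t)); continue
        print(n,len(t),np.percentile(t,[2,50,98],axis=0).round(1).tolist())
    t=q[m]; a=np.polyfit(t[:,0],t[:,1],1); e=np.polyfit(t[:,0],t[:,2],1); print('y=',a.round(3),'z top=',e.round(3),'slope deg',np.degrees(np.arctan(e[0])))
E
python3 - <<'E'
from rod import *
rod('pics/w4.png')
to([.362,.0485,.222],*rot_t(0,20))
E
```

```text
shaft 3176 [[52.8, -4.7, 14.0], [83.5, -0.3, 23.0], [113.7, 4.1, 31.6]]
handle 4934 [[-28.1, -7.0, -15.4], [7.0, -1.1, -5.7], [37.0, 5.6, 3.6]]
collar 1565 [[39.7, -16.1, -0.9], [48.7, -0.7, 2.3], [53.1, 14.8, 15.4]]
y= [ 0.007 -0.851] z top= [0.273 0.109] slope deg 15.258148388552499
t 9.7 p [0.4328 0.2994 0.2346] axes x,y,z [[0.916, -0.203, -0.346], [-0.215, -0.977, 0.003], [-0.339, 0.071, -0.938]] w 0.0112 F [-0.7 -0.5 -1.1]
shift mm [ -9.6 260.2  17.9]
turn [-0.0714  0.0046 -0.2046]
```

View pics/w4.png

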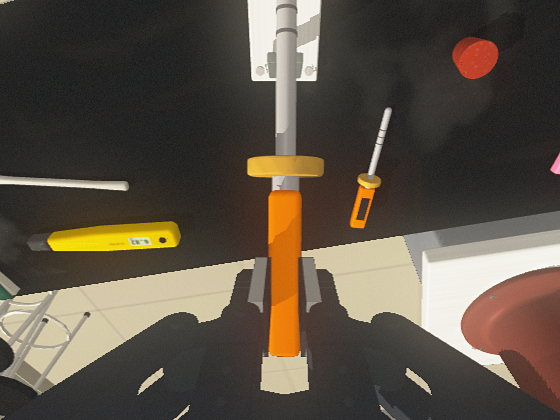

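The rod is held between the pads from (285,190) to (285,350), with the collar at (285,167) and the shaft straight ahead. I carry it across to line up with the tube.

>>> arm_command(
  series=[
    [[0,0,0,-1,20,0,230],[0,0,0,-1,30,0,230],[0,0,0,-1,36,0,230],[0,0,0,-1,37,0,230],[0,0,0,-1,37,0,230],[0,0,0,-1,36,0,230],[-0.0238,0.0015,-0.0682,0,33,0,230],[-0.0238,0.0015,-0.0682,0,20,0,230],[-0.0238,0.0015,-0.0682,0,10,0,230],[0,0,0,0,0,0,230],[0,0,0,0,0,0,230],[0,0,0,0,0,0,230],[0,0,0,0,0,0,230]],
  ],
)

```text
time_s: 10.78
position: [0.3752, 0.0481, 0.2384]
tcp_rot: [-3.093, -0.0, 0.543]
ft_force: [0.4, 0.1, -0.6]
width: 0.0114
grasp_force: 68.8
```

Run:
```python
from rod import *
rod('pics/w5.png')
im,d,K,W,c=cam('wrist'); P=cloud(d,K,W)
hsv=cv2.cvtColor(im,cv2.COLOR_RGB2HSV); S=hsv[...,1].astype(int)
m=(d>0)&(S<70)&(abs(P[...,1]-.049)<.025)&(P[...,2]>.06)&(P[...,0]>.51)&(P[...,0]<.61)
T=P[m]; print('tube',m.sum())
# per-slice along the axis: centre y and top height
a=np.array([-np.cos(np.radians(35)),0,np.sin(np.radians(35))]); n=np.array([a[2],0,-a[0]])
M=np.array([.517,.049,.113]); s=(T-M)@a; h=(T-M)@n
for lo in np.arange(-.09,.02,.01):
    k=(s>=lo)&(s<lo+.01)
    if k.sum()>15: print(round(lo*1000),k.sum(),'y',np.percentile(T[k,1],[4,50,96]).round(4),'h top mm',(1000*np.percentile(h[k],[50,95])).round(1))
print('s max',np.percentile(s,[95,99,99.8]).round(4))
to([.3666,.0488,.2242],*rot_t(0,20))
```

```text
shaft 3166 [[52.9, -4.5, 14.4], [83.6, -0.1, 23.3], [113.9, 4.3, 32.5]]
handle 2499 [[-27.3, -6.4, -15.0], [6.4, 0.8, -5.5], [37.7, 5.8, 4.5]]
collar 2715 [[18.1, -15.0, -2.2], [45.3, -1.8, 1.4], [52.9, 14.2, 11.7]]
y= [ 0.007 -0.63 ] z top= [0.273 0.498] slope deg 15.253826858617801
tube 0Traceback (most recent call last):
  File "<stdin>", line 13, in <module>
    return _quantile_unchecked(
        a, q, axis, out, overwrite_input, method, keepdims, weights)
    return _ureduce(a,
                    func=_quantile_ureduce_func,
    ...<5 lines>...
                    overwrite_input=overwrite_input,
                    method=method)
    r = func(a, **kwargs)
    result = _quantile(arr,
                       quantiles=q,
    ...<2 lines>...
                       out=out,
                       weights=wgt)
    slices_having_nans = np.isnan(arr[-1, ...])
                                  ~~~^^^^^^^^^
IndexError: index -1 is out of bounds for axis 0 with size 0
```

View pics/w5.png

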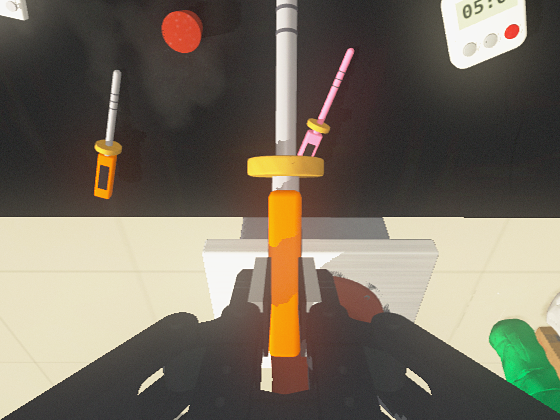

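The tube is outside the wrist view; that picture shows only the held rod, with the bung at (182,32) and the timer at (485,30). The top and side cameras see both, so I'll compare the rod axis with the tube there.

```bash
cat > al.py <<'E'
from h import *
a=np.array([-np.cos(np.radians(35)),0,np.sin(np.radians(35))]); n=np.array([a[2],0,-a[0]]); M=np.array([.517,.049,.113])
def al(cams=('top','side'),M=M):
  for c in cams:
    im,d,K,W,_=cam(c); P=cloud(d,K,W); S=cv2.cvtColor(im,cv2.COLOR_RGB2HSV)[...,1].astype(int)
    s=(P-M)@a; h=(P-M)@n; y=P[...,1]-M[1]; view=W[:3,3]-M
    m=(d>0)&(abs(y)<.022)&(abs(h)<.03)&(S<90)
    print(c)
    for lo in np.arange(-.08,.14,.01):
        k=m&(s>=lo)&(s<lo+.01)
        if k.sum()>8: print(round(lo*1000),k.sum(),'y mm',(1000*np.percentile(y[k],[5,50,95])).round(1),'h',(1000*np.percentile(h[k],[5,50,95])).round(1))
E
python3 - <<'E'
from al import *
al()
to([.3666,.0488,.2242],*rot_t(0,20))
im,d,K,W,_=cam('side'); cv2.imwrite('pics/s2.png',cv2.resize(im[170:290,150:350],(800,480),interpolation=cv2.INTER_CUBIC)[...,::-1])
E
```

```text
top
side
-80 34 y mm [ 0.6  6.8 11.9] h [-20.7   4.4  11.8]
-70 28 y mm [-1.   7.9 12.2] h [-5.2  4.7 11.9]
-60 27 y mm [ 0.6  7.7 11.7] h [-5.2  4.7 11.8]
-50 25 y mm [-1.3  8.1 11. ] h [-5.   5.1 11.9]
-40 31 y mm [ 0.7  7.2 10.7] h [-4.1  3.9 11.8]
-30 31 y mm [-0.2  6.6 10.4] h [-5.1  5.  11.7]
-20 34 y mm [-9.6  5.8 10.4] h [-5.   3.1 12.2]
-10 68 y mm [-13.8  -4.7  10.6] h [-9.4 -0.1 11.9]
0 20 y mm [-11.7  -3.   15.6] h [-10.    4.8  15.3]
40 12 y mm [-1.7  1.2  4.1] h [17.  22.8 24.5]
50 15 y mm [-0.7  3.1  5.2] h [18.5 22.8 25.4]
60 15 y mm [-1.8  3.6  4.9] h [17.3 21.6 24.4]
70 13 y mm [-1.9  2.1  5.8] h [18.3 22.6 24.8]
80 15 y mm [-1.2  1.7  5.4] h [18.2 23.  24.7]
90 15 y mm [-0.5  2.3  5.9] h [18.  21.4 25.3]
100 15 y mm [-2.4  2.6  5.7] h [18.7 23.3 25. ]
110 16 y mm [0.  3.1 6. ] h [17.3 21.6 24.4]
120 12 y mm [1.3 2.8 6.6] h [18.7 22.8 26.2]
t 10.98 p [0.3753 0.0479 0.2388] axes x,y,z [[0.941, 0.001, -0.34], [0.001, -1.0, -0.001], [-0.34, 0.001, -0.941]] w 0.0116 F [-0.9  0.1  0.2]
shift mm [-3.2 -0.9 16.7]
turn [-0.001  -0.0025  0.0009]
```

View pics/s2.png

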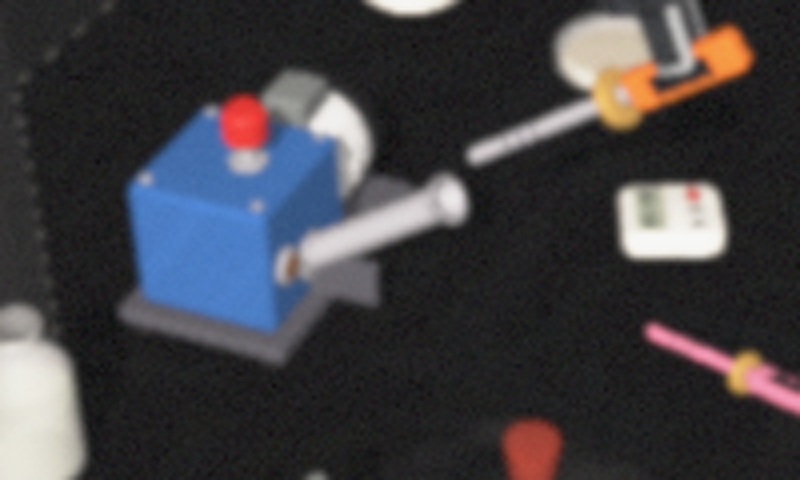

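The side view shows the rod, tip at crop (470,157), parallel to the tube with its mouth at (450,198). It sits about 19 mm high along the tube normal and is centred in y. I drop it onto the axis and start inserting.

>>> arm_command(
  series=[
    [[0,0,0,-2.5,0,9.3,230],[0,0,0,-2.5,0,9.3,230],[0,0,0,0,0,0,230],[0,0,0,0,0,0,230],[0,0,0,0,0,0,230]],
  ],
)

```text
time_s: 11.45
position: [0.364, 0.0475, 0.2229]
tcp_rot: [-3.093, -0.0, 0.542]
ft_force: [-0.3, -0.1, -1.4]
width: 0.0114
grasp_force: 68.8
```

Run:
```python
from al import *
al(('side',))
to(None)
```

```text
side
-80 31 y mm [-0.1  6.6 11.3] h [-19.5   5.1  11.7]
-70 29 y mm [ 0.2  7.  11.6] h [-4.5  4.8 11.8]
-60 21 y mm [ 2.9  7.7 10.7] h [-6.   6.3 11.8]
-50 33 y mm [-0.8  6.4 11.5] h [-5.6  5.4 12.3]
-40 28 y mm [-1.1  7.9 10.9] h [-5.6  4.6 10.5]
-30 25 y mm [ 0.3  7.2 11.9] h [-6.1  6.  12.2]
-20 37 y mm [-10.9   5.9   9.9] h [-6.1  2.8 11.9]
-10 70 y mm [-12.5  -5.   11.5] h [-8.7  1.3 12.1]
0 19 y mm [-10.1  -2.9  10.8] h [-10.8   3.   15.1]
30 9 y mm [-0.7  1.9  3. ] h [-1.6  1.6  4.4]
40 13 y mm [-2.9 -0.2  3.7] h [-0.7  2.4  5.8]
50 14 y mm [-2.   1.7  5.2] h [-3.   2.4  5.7]
60 15 y mm [-1.1  1.4  5.4] h [-2.   2.8  5.4]
70 13 y mm [-2.6  2.   5.8] h [-2.3  2.9  5.4]
80 16 y mm [-3.   2.5  6.6] h [-0.5  3.9  5.3]
90 15 y mm [-0.   2.4  5.2] h [-1.3  1.5  5.5]
100 14 y mm [-2.1  2.4  4.9] h [-1.4  2.8  5.6]
110 15 y mm [-0.   1.9  4.1] h [-0.9  3.5  6.1]
120 15 y mm [1.7 2.7 5.1] h [-1.8  2.9  6.1]
140 9 y mm [2.2 5.2 6.3] h [0.9 3.  6.5]
t 11.5 p [0.3643 0.0475 0.2232] axes x,y,z [[0.941, 0.0, -0.339], [-0.0, -1.0, -0.001], [-0.339, 0.001, -0.941]] w 0.0115 F [-0.2  0.3 -1.2]
```

>>> arm_command(
  series=[
    [[0,0,0,9.66,0,2.61,230],[0,0,0,9.66,0,2.61,230],[0,0,0,9.66,0,2.61,230],[0,0,0,4.83,0,1.31,230],[0,0,0,4.83,0,1.31,230],[0,0,0,4.83,0,1.31,230],[0,0,0,4.83,0,1.31,230],[0,0,0,4.83,0,1.31,230],[0,0,0,0,0,0,230],[0,0,0,0,0,0,230]],
  ],
)

```text
time_s: 12.33
position: [0.4094, 0.0476, 0.1914]
tcp_rot: [-3.093, -0.0, 0.542]
ft_force: [-0.4, 0.5, -1.4]
width: 0.0115
grasp_force: 68.8
```

>>> arm_command(
  series=[
    [[0,0,0,6.76,0,1.83,230],[0,0,0,6.76,0,1.83,230],[0,0,0,6.76,0,1.83,230],[0,0,0,6.76,0,1.83,230],[0,0,0,6.76,0,1.83,230],[0,0,0,6.76,0,1.83,230],[0,0,0,6.76,0,1.83,230],[0,0,0,6.76,0,1.83,230],[0,0,0,6.76,0,1.83,230],[0,0,0,6.76,0,1.83,230],[0,0,0,0,0,0,230],[0,0,0,0,0,0,230]],
  ],
)

```text
time_s: 13.33
position: [0.4668, 0.0476, 0.151]
tcp_rot: [-3.093, -0.0, 0.543]
ft_force: [0.3, 0.0, -0.7]
width: 0.0112
grasp_force: 68.8
```

>>> arm_command(
  series=[
    [[0,0,0,1.93,0,0.52,230],[0,0,0,1.93,0,0.52,230],[0,0,0,1.93,0,0.52,230],[0,0,0,1.93,0,0.52,230],[0,0,0,1.93,0,0.52,230],[0,0,0,0,0,0,230],[0,0,0,0,0,0,230]],
  ],
)

```text
time_s: 13.92
position: [0.4749, 0.0476, 0.1456]
tcp_rot: [-3.093, -0.0, 0.541]
ft_force: [0.3, -0.8, -1.0]
width: 0.0113
grasp_force: 68.8
```

>>> arm_command(
  series=[
    [[0,0,0,0.97,0,0.26,230],[0,0,0,0.97,0,0.26,230],[0,0,0,0.97,0,0.26,230],[0,0,0,0,0,0,230]],
  ],
)

```text
time_s: 14.25
position: [0.4759, 0.0475, 0.1449]
tcp_rot: [-3.093, -0.001, 0.549]
ft_force: [-7.9, -0.1, 6.0]
width: 0.0113
grasp_force: 69.3
```

The 10 N reaction along the tube axis comes at the expected depth, so the collar is seated. I hold briefly, then draw the rod out.

>>> arm_command(
  series=[
    [[0,0,0,0.5,0,0.13,230],[0,0,0,0,0,0,230],[0,0,0,0,0,0,230],[0,0,0,0,0,0,230],[0,0,0,0,0,0,230]],
  ],
)

```text
time_s: 14.67
position: [0.4759, 0.0475, 0.1449]
tcp_rot: [-3.092, -0.001, 0.551]
ft_force: [-9.2, -0.4, 7.7]
width: 0.0114
grasp_force: 69.4
```

Run:
```python
from h import *
im,d,K,W,_=cam('side'); cv2.imwrite('pics/s3.png',cv2.resize(im[170:290,150:350],(800,480),interpolation=cv2.INTER_CUBIC)[...,::-1])
to(None)
```

```text
t 14.72 p [0.4759 0.0475 0.1449] axes x,y,z [[0.938, 0.001, -0.345], [0.0, -1.0, -0.001], [-0.345, 0.0, -0.938]] w 0.0114 F [-9.1 -1.6  7.2]
```

View pics/s3.png

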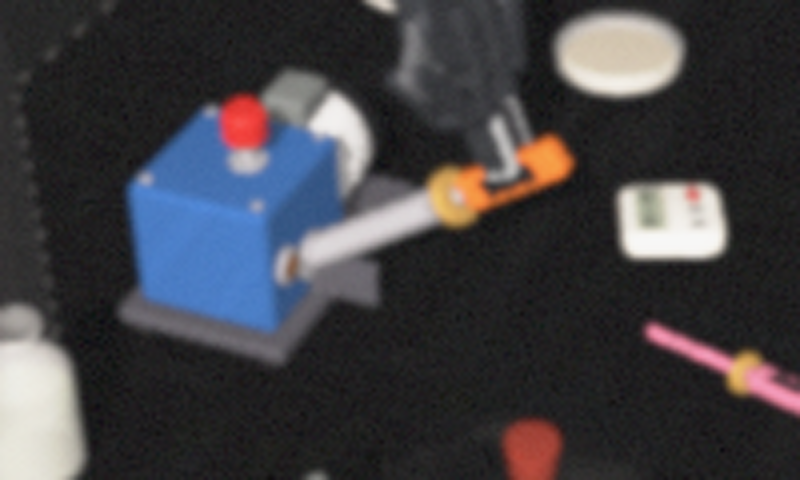

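The collar sits on the mouth at (452,195), and the knob is down at (245,123). Next I withdraw.

>>> arm_command(
  series=[
    [[0,0,0,-4.8,0,-1.3,230],[0,0,0,-7.7,0,-2.1,230],[0,0,0,-9.66,0,-2.61,230],[0,0,0,-9.66,0,-2.61,230],[0,0,0,-9.66,0,-2.61,230],[0,0,0,-9.66,0,-2.61,230],[0,0,0,-9.66,0,-2.61,230],[0,0,0,-9.66,0,-2.61,230],[0,0,0,-9.66,0,-2.61,230],[0,0,0,-9.66,0,-2.61,230],[0,0,0,-9.66,0,-2.61,230],[0,0,0,-9.66,0,-2.61,230],[0,0,0,-9.66,0,-2.61,230],[0,0,0,-9.66,0,-2.61,230],[0,0,0,-9.66,0,-2.61,230],[0,0,0,0,0,0,230],[0,0,0,0,0,0,230],[0,0,0,0,0,0,230]],
  ],
)

```text
time_s: 16.22
position: [0.3608, 0.0475, 0.2254]
tcp_rot: [-3.094, -0.0, 0.54]
ft_force: [-0.4, -0.3, -1.3]
width: 0.0111
grasp_force: 68.8
```

Run:
```python
from rod import *
rod()
D=np.array([.540,-.301])
for yaw in (0,-20,-30,-45):
    # final: rod level pointing yaw, tool tilt -15.2 (fingers forward); tip offset in tool mm
    z,y=rot_t(yaw,-15); x=np.cross(y,z)
    u=np.array([.965,0,.263]); tip=np.array([48.7,-.4,16.5])+105*u; w=(tip[0]*x+tip[1]*y+tip[2]*z)/1000
    T=np.r_[D,.19]-w; print(yaw,'TCP',T.round(4)); to(T,z,y)
```

```text
shaft 3179 [[53.0, -4.5, 14.0], [83.7, -0.1, 23.0], [113.9, 4.2, 31.9]]
handle 2536 [[-27.5, -6.4, -15.4], [6.2, 1.1, -5.9], [37.7, 5.8, 4.2]]
collar 2698 [[17.9, -15.1, -2.6], [45.3, -1.8, 1.1], [52.8, 14.2, 11.6]]
y= [ 0.007 -0.729] z top= [0.272 0.188] slope deg 15.212390473675148
0 TCP [ 0.3837 -0.3014  0.1938]
t 16.27 p [0.3607 0.0475 0.2253] axes x,y,z [[0.941, 0.0, -0.339], [-0.0, -1.0, -0.001], [-0.339, 0.001, -0.941]] w 0.0111 F [-1.   0.4 -1.9]
shift mm [ 32.1 348.9  21.4]
turn [-0.0012  0.6081  0.    ]
-20 TCP [ 0.393  -0.2479  0.1938]
t 16.27 p [0.3607 0.0475 0.2253] axes x,y,z [[0.941, 0.0, -0.339], [-0.0, -1.0, -0.001], [-0.339, 0.001, -0.941]] w 0.0111 F [-1.   0.4 -1.9]
shift mm [ 40.9 295.5  18.3]
turn [0.0137 0.602  0.3542]
-30 TCP [ 0.4044 -0.2232  0.1938]
t 16.27 p [0.3607 0.0475 0.2253] axes x,y,z [[0.941, 0.0, -0.339], [-0.0, -1.0, -0.001], [-0.339, 0.001, -0.941]] w 0.0111 F [-1.   0.4 -1.9]
shift mm [ 51.7 270.7  14.5]
turn [0.0212 0.5942 0.5312]
-45 TCP [ 0.4292 -0.1907  0.1938]
t 16.27 p [0.3607 0.0475 0.2253] axes x,y,z [[0.941, 0.0, -0.339], [-0.0, -1.0, -0.001], [-0.339, 0.001, -0.941]] w 0.0111 F [-1.   0.4 -1.9]
shift mm [ 75.  238.3   6.1]
turn [0.0325 0.5766 0.7964]
```

>>> arm_command(
  series=[
    [[0,0,0,2.7,15,1.8,230],[0,0,0,2.7,28,1.8,230],[0,0,0,2.7,32,1.8,230],[0,0,0,2.7,34,1.8,230],[0,0,0,2.7,34,1.8,230],[0,0,0,2.7,34,1.8,230],[0,0,0,2.7,34,1.8,230],[0,0,0,2.7,34,1.8,230],[0,0,0,2.7,34,1.8,230],[0,0,0,2.7,32,1.8,230],[0,0,0,2.7,25,1.8,230],[0,0,0,2.7,13,1.8,230],[0,0.08,0,0,0,0,230],[0,0.1,0,0,0,0,230],[0,0.1,0,0,0,0,230],[0,0.1,0,0,0,0,230],[0,0.1,0,0,0,0,230],[0,0.08,0,0,0,0,230],[0,0.048,0,0,0,0,230],[0,0,0,0,0,0,230]],
  ],
)

```text
time_s: 17.93
position: [0.3824, -0.3008, 0.1926]
tcp_rot: [-3.112, 0.003, -0.409]
ft_force: [-0.6, 0.0, -1.7]
width: 0.0114
grasp_force: 68.8
```

>>> arm_command(
  series=[
    [[0,0,0,0,0,0,230],[0,0,0,0,0,0,230],[0,0,0,0,0,0,230],[0,0,0,0,0,0,230],[0,0,0,0,0,0,230],[0,0,0,0,0,0,230]],
  ],
)

```text
time_s: 18.43
position: [0.3841, -0.3013, 0.1939]
tcp_rot: [-3.113, -0.001, -0.409]
ft_force: [-0.0, 1.2, -1.8]
width: 0.0109
grasp_force: 68.8
```

Run:
```python
from rod import *
rod()
Rc,p,s=pose(); u=Rc.apply([.965,0,.263]); tip=p+Rc.apply([.0487+.105*.965,-.0004,.0165+.105*.263]); print('rod dir',u.round(3),'tip',tip.round(4)); to(None)
im,d,K,W,_=cam('top'); P=cloud(d,K,W); hsv=cv2.cvtColor(im,cv2.COLOR_RGB2HSV); H,S,V=[hsv[...,i].astype(int) for i in range(3)]
m=(d>0)&(P[...,2]>.006)&(P[...,2]<.03)&(np.linalg.norm(P[...,:2]-[.54,-.301],axis=-1)<.07)&(V>90); print('dish',np.percentile(P[m],[3,97],axis=0).round(3).tolist(), cv2.minEnclosingCircle(P[m][:,:2].astype(np.float32)))
k=(d>0)&((H<6)|(H>174))&(S>150)&(np.linalg.norm(P[...,:2]-[.65,.049],axis=-1)<.03); print('knob top',np.percentile(P[k][:,2],[50,90]))
cv2.imwrite('pics/end.png',im[...,::-1])
```

```text
shaft 3171 [[52.6, -4.6, 14.4], [83.3, -0.2, 23.6], [113.6, 4.2, 32.7]]
handle 2360 [[-27.6, -6.5, -19.2], [2.6, 1.1, -6.3], [37.3, 6.2, 5.0]]
collar 3102 [[13.1, -15.0, -3.6], [35.8, -1.4, 1.4], [52.3, 13.9, 11.9]]
y= [ 0.007 -0.734] z top= [0.274 0.857] slope deg 15.303184538878416
rod dir [ 1.     0.001 -0.005] tip [ 0.5403 -0.3008  0.19  ]
t 18.48 p [ 0.384  -0.3013  0.1938] axes x,y,z [[0.966, 0.0, 0.258], [0.001, -1.0, -0.001], [0.258, 0.001, -0.966]] w 0.0114 F [-0.3 -0.3 -1.5]
dish [[0.499, -0.342, 0.013], [0.581, -0.259, 0.022]] ((0.5405094623565674, -0.3027615547180176), 0.048366937786340714)
knob top [0.14340184 0.14608978]
```

View pics/end.png

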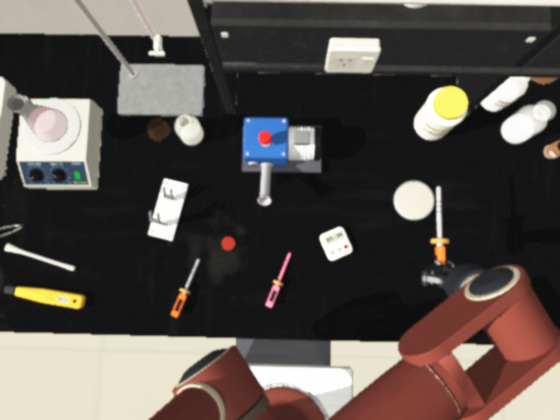

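In the final top view the level rod's tip is at (438,190), which matches a point above the dish (414,200) once parallax at 0.19 m is allowed for. The bystanders are unmoved and the knob is home.

```bash
python3 -c "
from rig import job
print(job.job_done())"
```

```text
the job is handed in; nothing more can be done
None
```

I worked the vent knob out and home, seated the gauge rod in the guide tube and drew it out, and handed the job in at about 18.5 s with the rod held level, tip about 19 cm above the petri dish; the hand-in returned no verdict.

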